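# Return the round-ended cutting die to its spring-keeper dock

## Task

Put the round-ended cutting die from the white cutting block back in its own dock on the rack, the one whose label plate shows the same outline, round end towards the label. Tuck its straight end under the sprung keeper, push the keeper back, lower the round end and let it slide under the fixed lip, so that the die lies flat on the cradle floor, held under both lips, and let go of it. Leave the other two dies, the brass weight and the steel setting block where they are.

Things in the scene. Friction and masses are not known exactly. Their poses are not given: they have to be found in the camera images.
- die_arch: the die to put away: steel plate 130 (x) x 64 (y) x 8 mm with one half-round end (+x, radius 32 mm) and one square end, and a black bar grip on top. Origin: mid-length, at the underside of the blade block below the plate; z up. Plate underside 14 mm, top 22 mm above the origin; the blade block is set in 8 mm all round, so the plate overhangs as a flange. About 0.5 kg. Starts on the block, square end roughly to the robot
- die_arch_grip (a point): middle of the die's bar grip, 48 mm above the die's origin; the bar is 60 mm long (die x), 18 mm wide (y), from 22 to 62 mm above the die's origin
- die_arch_tip (a point): outermost point of the die's round end, 65 mm along the die's x from its origin, 18 mm above it
- dock_arch: the dock for the round-ended die: fixed grey base plate 100 mm wide, 8 mm thick, on the rack board; origin under it, x along it towards its label (away from the robot), z up. On it a green cradle is clamped parallel to x, but shifted by an unknown -20 to +20 mm along x from the nominal place that the seat, keeper and lip points give: the true place must be felt or seen
- dock_arch_seat (a point): where the die's origin comes to rest if the cradle shift is 0: middle of the cradle floor, 12 mm above the dock's origin; axes as the dock. The seated die points its x (round end) along the dock's x. Side walls 20 mm high above the floor, 55 mm to either side of the seat along x, leave a channel 69 mm wide for the 64 mm plate
- dock_arch_keeper (a point): nominal (shift 0) inner face of the steel keeper, 65.5 mm on the robot side of the seat, 22 mm above the floor. 60 mm wide; its lip overhangs the face by 6 mm towards the seat, lip underside 27 mm, top 30 mm above the floor. It slides back to -x up to 12 mm against a spring: 4 N to start it, 8 N at the stop. Push it 6 mm or more to let the round end down past the fixed lip
- dock_arch_lip (a point): nominal (shift 0) edge of the fixed lip at the label end, 59.5 mm from the seat, underside 27 mm and top 30 mm above the floor, 60 mm wide; the end wall's face is 6 mm farther. Keeper out, 131 mm remain between the two faces for the 130 mm die, so it cannot go in level: the square end goes first, low under the keeper's lip, with the round end raised 25 to 30 degrees
- dock_arch_label (a point): middle of the label on the dock, 146 mm along the dock's x: a flat raised aluminium outline of the die, 52 x 26 mm, half-round at its far end
- die_point: another die of the same build and size, but with a 90 degree point as its +x end, also on the cutting block; leave it alone. Origin: mid-length, underside of the blade
- die_rect: another die of the same build and size, but square at both ends, lying in its own dock; leave it alone. Origin: mid-length, underside of the blade
- dock_point: the pointed die's dock, empty, same build as the others, label with a pointed outline; origin and axes as for the round-ended die's dock. The three docks stand side by side, 130 mm apart, in any order
- dock_rect: the square-ended die's dock, with that die in it; same build, label a plain rectangle; origin and axes as for the other docks
- block: cutting block, fixed, 300 x 290 x 30 mm, white top; origin under its middle
- weight: small brass weight, 42 mm across, 40 mm tall, on the far part of the cutting block; leave it alone. Origin under its middle
- setblock: steel setting block, 35 x 50 x 25 mm, on the far part of the cutting block; leave it alone. Origin under its middle
Things that resemble listed ones, but are neither listed nor needed, are in the scene too. Leave any purple look-alike of the die_arch alone.

How it is judged:
At the end, for the whole second after the job is handed in: The round-ended die lies at rest in its own dock: down on the cradle floor (origin within about 2.5 mm of 12 mm above the dock's origin), level within 2 degrees, within 24 mm of the dock's origin along it and 6 mm across it, round end towards the label (x of die_arch in the frame of dock_arch between -0.024 and 0.024 m and y of die_arch in the frame of dock_arch between -0.006 and 0.006 m and z of die_arch in the frame of dock_arch between 0.009 and 0.0145 m and angle between die_arch's own z axis and vertical below 0.035 rad and x of die_arch_tip in the frame of dock_arch above 0.035 m and linear speed of die_arch below 0.02 m/s and angular speed of die_arch below 0.1 rad/s); the robot touches nothing.
It fails at once if another die is moved by more than 15 mm (distance of any of die_point, die_rect from where it was at the start of the episode above 0.015 m).
It fails at once if the brass weight or the setting block is moved by more than 15 mm (distance of any of weight, setblock from where it was at the start of the episode above 0.015 m).
It also fails if it takes over 48 s, if anything falls off the work surface, if the arm or the gripper's body presses on something with over 40 N, if the wrist force passes 120 N, or if a joint passes its speed limit or range.

## Robot

A 6-joint arm with a two-finger parallel gripper is mounted at the origin on the work surface. World frame = base frame: x ahead of the robot, y to its left, z up, the work surface at z = 0. Lengths are in m, angles in rad, forces in N, time in s.
With the tool pointing down it reaches from about 0.275 to 1 m from the base axis. Payload 8.4 kg.
Tool frame: the origin (TCP) lies on the centre line of the jaws, within the pads' length; the fingertips stand 17 mm ahead of it and the grasp point (between the pads) lies 2 mm behind it; z points along the fingers, y is the line along which they close (so a half turn about z gives the same grasp; the last joint's range is limited). The gripper opens to 85 mm and grips with 20 to 120 N. Pads are 22 mm wide; open, the fingers measure 114 mm over their backs; the gripper's body (76 mm by 85 mm) begins 54 mm behind the grasp point. The pads swing forward as they close: fully open they stand 13 mm farther back than shut.
Start: joints at [-1.289, 0.353, 1.633, -0, 1.155, -0.002], TCP at [0.175, -0.6, 0.248] pointing down, gripper open.
Joint ranges: [-2.63, 2.63], [-0.92, 2.1], [0.06, 2.66], [-1.3, 4.44], [0, 2.69], [-3.02, 3.02]. Speed limits (rad/s): [2.22, 2.22, 2.79, 3.14, 3.14, 3.14].

## Interface

Orientations are given as [roll, pitch, yaw] about the fixed x, y, z axes, in that order (R = Rz(yaw) Ry(pitch) Rx(roll)).
In Python, from cell import env gives the robot as it stands.
- The arm moves only by the tool drive_tool, never from a script. Its arguments are lists of equal length, an entry for each row: "rotation": the turn, a rotation vector about the tool's x, y, z in degrees, a list of three; "linear": the shift along the tool's x, y, z in mm, a list of three; "jaw": the closure, from -1 (fully open) to 1 (shut), so that 0 is half open. In form: {"rotation": [[wx, wy, wz], ...], "linear": [[dx, dy, dz], ...], "jaw": [jaw, ...]}. A call has exactly 10 rows; each row shifts and turns the commanded pose from where the row before left it, along the tool's axes as they then stand; what a row does not reach is not made up. A row lasts 1/12 s, in which the tool goes at most 41.7 mm and 7.16 degrees, less where a joint would pass 70% of its speed; a pose out of reach is approached as far as the arm can. A call with a gripper value outside its range is refused whole. The fingers move at their own pace and stop on an object; "force" is the grip in N (left out, the last holds). Time passes only in rows, so rows that do not move let the fingers close, or fill a call up. It gives the time, the measured TCP pose, the force, the opening and the grip force at its end, in the units of the state.
- env.state(): the state, without advancing time (a new reading comes with each control period).
- env.snapshot(name): name is "scene" or "top" or "wrist"; returns a dict with "pixels" (480x640x3 uint8, blue, green, red), "z_map" (480x640 float32, m along the optical axis (not along the pixel's ray), 0 where there is no reading), "fx", "fy", "cx", "cy" (pixels), "xyz" and "attitude" of the camera in the world. Camera axes: x right, y down, z forward; pixel columns grow to the right and rows downward; lengths in m; the calibration is good to about 2 mm. A picture is of the moment at which its call begins.
- env.job_done(): hands the job in; it is judged then, once.
Trained networks look in a picture, given as the dict that the camera call returned (one of the last four; its "shot" number tells which), for a name from the list of things; names that differ only in an ending like _2 or _b are one class to them, and where a whole thing is asked for, a point or a joint stands for the part that bears it (a point fixed in the world has none). Each returns a list of dicts, best first, with "confidence" (0 to 1); they miss things now and then, are a little off and sometimes report something else, mostly with a low value. They report only what shows in the picture. A call takes as long as a camera call. They do not tell look-alikes from the thing itself.
- env.silhouettes(picture, thing): "region" (480x640 bool, what is visible of it) and "rect" ([left, top, right, bottom] in pixels, round what is visible of it).
- env.landmark_of(picture, thing): "location" ([column, row] in pixels: a listed point, or the origin of a listed thing).
The state is a dict: "time_s": time; "joint_pos": joint angles; "dq": joint speeds; "joint_efforts": joint torques, N m; "ee_pos": TCP position; "eef_rot": TCP orientation; "ft_force": force on the tool from outside, world axes, zero at the start; "moment": the same for the moment, N m; "gripper_width": finger opening in m; "finger_force": force on a finger pad.
Only numpy, scipy, OpenCV 4.12 (cv2) and the standard library are available. Lean on these libraries where they do the work, as an engineer would, in place of code of your own. Each camera call takes 0.05 s, during which the arm holds its last target. There are 200 camera calls.

## Working session

There is one attempt and no reset: what is moved stays moved. The work goes in short steps, Python scripts to look and compute and a tool call to move; the robot and the scene stay as the last step left them, time stands still between calls to the robot, and variables do not carry over. Pictures are saved under pics/ and viewed, at most 10 in all, crops included, and the job is handed in when it is done.

Besides the shell and the picture viewer there is one more tool, called after "Call:" as a command line: name --argument value ..., lists and objects as JSON in quotes. drive_tool: Moves the arm, as the interface text tells. Its arguments: {"type":"object","properties":{"rotation":{"type":"array"},"linear":{"type":"array"},"jaw":{"type":"array"},"force":{"type":"number"}},"required":["rotation","linear","jaw"]}

```bash
mkdir -p pics; ls; cat > h.py <<'E'
import numpy as np, cv2
from cell import env
from scipy.spatial.transform import Rotation as R
def cam(p):
    a=np.array(p["attitude"],float)
    M=a if a.shape==(3,3) else (R.from_euler('xyz',a).as_matrix() if a.size==3 else R.from_quat(a).as_matrix())
    return M,np.array(p["xyz"])
def world(p,u,v,z=None):
    M,t=cam(p)
    u=np.asarray(u,float);v=np.asarray(v,float)
    if z is None: z=p["z_map"][np.round(v).astype(int),np.round(u).astype(int)]
    c=np.stack([(u-p["cx"])/p["fx"]*z,(v-p["cy"])/p["fy"]*z,z*np.ones_like(u)],-1)
    return c@M.T+t
def onplane(p,u,v,h):
    M,t=cam(p); d=M@np.array([(u-p["cx"])/p["fx"],(v-p["cy"])/p["fy"],1]); return t+d*(h-t[2])/d[2]
def mp(p):
    v,u=np.mgrid[0:480,0:640]; return world(p,u,v)
def proj(p,X):
    M,t=cam(p); c=M.T@(np.array(X)-t); return [c[0]/c[2]*p["fx"]+p["cx"],c[1]/c[2]*p["fy"]+p["cy"]]
E
python3 - <<'E'
from h import *
for n in ["scene","top"]:
    p=env.snapshot(n); cv2.imwrite(f"pics/{n}0.png",p["pixels"]); print(n,p["xyz"],p["attitude"],p["fx"])
    for t in ["die_arch","die_arch_grip","die_arch_tip","die_point","die_rect","dock_arch","dock_arch_seat","dock_arch_label","dock_arch_keeper","dock_arch_lip","dock_point","block","weight","setblock"]:
        print(t,[(np.round(d["location"]).tolist(),round(d["confidence"],2),np.round(world(p,*d["location"]),3).tolist()) for d in env.landmark_of(p,t)[:3]])
E
```

```text
pics
scene [1.24460179 0.67841249 0.72539027] [-2.16597901 -0.02438647  2.25932317] 531.2444397890714
die_arch [([532.0, 288.0], 0.92, [0.283, 0.48, 0.024]), ([355.0, 287.0], 0.79, [0.557, 0.217, 0.053])]
die_arch_grip [([538.0, 272.0], 0.85, [0.262, 0.478, 0.053]), ([357.0, 269.0], 0.6, [0.547, 0.213, 0.091])]
die_arch_tip [([339.0, 294.0], 0.78, [0.594, 0.205, 0.053]), ([513.0, 270.0], 0.57, [0.243, 0.423, 0.019]), ([418.0, 321.0], 0.2, [0.56, 0.364, 0.053])]
die_point [([418.0, 325.0], 0.7, [0.569, 0.369, 0.053])]
die_rect [([262.0, 255.0], 0.7, [0.591, -0.01, 0.042])]
dock_arch [([229.0, 235.0], 0.62, [0.584, -0.123, 0.042])]
dock_arch_seat [([228.0, 231.0], 0.76, [0.552, -0.163, 0.019]), ([418.0, 324.0], 0.21, [0.566, 0.369, 0.053])]
dock_arch_label [([180.0, 256.0], 0.97, [0.693, -0.168, 0.018])]
dock_arch_keeper [([250.0, 215.0], 0.67, [0.5, -0.142, 0.048]), ([325.0, 317.0], 0.21, [0.661, 0.225, 0.051])]
dock_arch_lip [([230.0, 238.0], 0.41, [0.584, -0.119, 0.034])]
dock_point [([201.0, 216.0], 0.95, [0.563, -0.247, 0.032])]
block [([326.0, 318.0], 0.65, [0.661, 0.227, 0.049])
[... 526 characters left out ...]
([170.0, 342.0], 0.81, [0.417, 0.061, 1.093]), ([266.0, 191.0], 0.73, [0.597, 0.195, 0.051])]
die_point [([198.0, 217.0], 0.96, [0.531, 0.346, 0.079]), ([236.0, 222.0], 0.34, [0.526, 0.268, 0.026])]
die_rect [([364.0, 213.0], 0.61, [0.548, -0.03, 0.078])]
dock_arch []
dock_arch_seat []
dock_arch_label [([424.0, 157.0], 0.6, [0.694, -0.179, 0.018])]
dock_arch_keeper [([417.0, 242.0], 0.96, [0.485, -0.156, 0.047])]
dock_arch_lip [([422.0, 190.0], 0.81, [0.614, -0.174, 0.02])]
dock_point [([259.0, 218.0], 0.67, [0.529, 0.205, 0.09])]
block [([237.0, 226.0], 0.68, [0.517, 0.264, 0.03])]
weight [([259.0, 172.0], 0.73, [0.637, 0.21, 0.072])]
setblock [([207.0, 170.0], 0.76, [0.645, 0.335, 0.056])]
```

View pics/scene0.png

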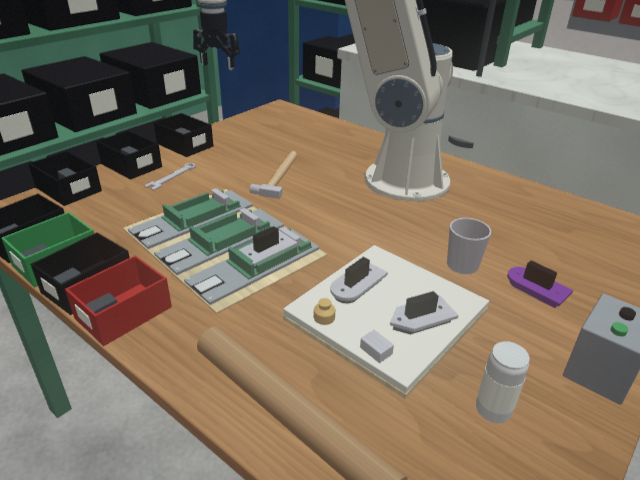

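View pics/top0.png

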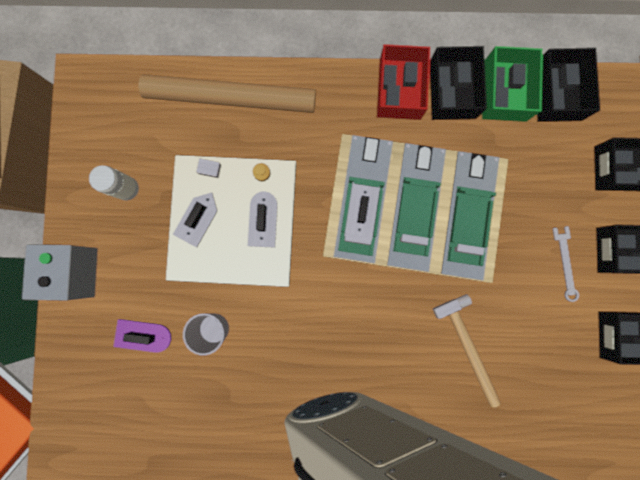

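The scene shows two dies on the block: the round-ended one at (355,280) and the pointed one at (420,312). In the top view the round-ended die is at (262,220), round end up (+x). The middle dock (label at 424,157) has the rounded outline. The purple look-alike is at (142,336).

```bash
python3 - <<'E'
from h import *
p=env.snapshot("top"); P=mp(p)
v,u=np.mgrid[0:480,0:640]
def reg(x0,x1,y0,y1,z0,z1):
    m=(p["z_map"]>0)&(P[...,0]>x0)&(P[...,0]<x1)&(P[...,1]>y0)&(P[...,1]<y1)&(P[...,2]>z0)&(P[...,2]<z1); return P[m]
def rect(q): 
    r=cv2.minAreaRect((q[:,:2]*1000).astype(np.float32)); return np.round(r[0],1),np.round(r[1],1),round(r[2],1),len(q),np.round(np.median(q[:,2]),4)
print("block z",np.median(reg(.42,.62,.24,.29,.0,.06)[:,2]))
print("plate",rect(reg(.43,.63,.14,.27,.042,.062)))
print("grip",rect(reg(.43,.63,.14,.27,.075,.11)))
# docks
print("board..",[ (lo,len(reg(.4,.75,-.21,-.09,lo,lo+.004))) for lo in np.arange(0,.06,.004)])
q=reg(.44,.72,-.23,-.09,.026,.07); print("cradle",rect(q))
q=reg(.44,.60,-.22,-.1,.042,.06); print("keeper",rect(q))
for d in ("dock_arch_label",):
    s=env.silhouettes(p,d); 
    for k in s[:2]: print(d,k["confidence"],k["rect"])
for d in ("dock_arch","dock_point","dock_rect","die_arch"):
    for k in env.silhouettes(p,d)[:2]: print(d,k["confidence"],k["rect"])
E
```

```text
block z 0.02880662483489327
plate (array([549. , 201.9]), array([ 64.7, 162. ]), 88.3, 1243, np.float64(0.051))
grip (array([532.4, 202. ]), array([18.1, 58.7]), 88.2, 237, np.float64(0.0906))
board.. [(np.float64(0.0), 623), (np.float64(0.004), 860), (np.float64(0.008), 635), (np.float64(0.012), 1868), (np.float64(0.016), 1515), (np.float64(0.02), 192), (np.float64(0.024), 80), (np.float64(0.028), 95), (np.float64(0.032), 123), (np.float64(0.036000000000000004), 197), (np.float64(0.04), 66), (np.float64(0.044), 228), (np.float64(0.048), 126), (np.float64(0.052000000000000005), 1), (np.float64(0.056), 0)]
cradle (array([ 547.3, -159.5]), array([ 84.9, 173.1]), 82.1, 898, np.float64(0.0391))
keeper (array([ 509.3, -148.4]), array([79.8, 54.6]), 70.3, 190, np.float64(0.0471))
dock_arch_label 0.86 [385.9, 144.3, 444.5, 270.2]
dock_arch 0.89 [388.7, 145.6, 445.5, 270.9]
dock_point 0.97 [437.3, 150.7, 503.6, 284.4]
dock_rect 0.85 [334.3, 132.0, 391.6, 262.6]
dock_rect 0.66 [347.7, 184.3, 378.1, 238.8]
die_arch 0.88 [115.2, 319.7, 171.4, 352.9]
die_arch 0.66 [247.0, 190.6, 277.1, 250.5]
```

Call:
drive_tool --rotation '[[0, 0, 0], [0, 0, 0], [0, 0, 0], [0, 0, 0], [0, 0, 0], [0, 0, 0], [0, 0, 0], [0, 0, 0], [0, 0, 0], [0, 0, 0]]' --linear '[[0, 0, -10], [0, 0, -20], [0, 0, -20], [0, 0, 0], [0, 0, 0], [0, 0, 0], [0, 0, 0], [0, 0, 0], [0, 0, 0], [0, 0, 0]]' --jaw '[-1, -1, -1, -1, -1, -1, -1, -1, -1, -1]'

```text
time_s: 2.63
ee_pos: [0.1749, -0.5998, 0.2977]
eef_rot: [-3.141, -0.0, 0.284]
ft_force: [1.1, 0.6, -0.6]
gripper_width: 0.0856
finger_force: 0.0
```

```bash
python3 - <<'E'
from h import *
s=env.state(); print(s)
p=env.snapshot("wrist"); M,t=cam(p); T=R.from_euler('xyz',s["eef_rot"]).as_matrix()
print("cam in tool",T.T@(t-s["ee_pos"])*1000); print(np.round(T.T@M,3)); print(np.round(T,3)); print(p["fx"])
E
```

```text
{'time_s': 2.6333, 'joint_pos': array([-1.28942651e+00,  3.12050909e-01,  1.57928245e+00,  2.86674711e-05,
        1.25122646e+00, -2.39972046e-03]), 'dq': array([ 0.00158701, -0.00082326, -0.00375263,  0.00114551, -0.00087968,
        0.00051737]), 'joint_efforts': array([-3.56726077e-04, -5.93374336e+01, -3.59582698e+01, -7.96514905e-05,
        8.45069240e-03, -3.00634713e-05]), 'ee_pos': array([ 0.17493601, -0.59980135,  0.2977017 ]), 'eef_rot': array([-3.14062556e+00, -2.95281795e-05,  2.83760501e-01]), 'ft_force': array([ 1.14467603,  0.62201574, -0.57654   ]), 'moment': array([ 0.00074953,  0.01539065, -0.0340357 ]), 'finger_force': 0.0, 'gripper_width': 0.08559688389892843}
cam in tool [  84.27429967   -0.41211715 -126.07140976]
[[-0.    -0.947 -0.321]
 [ 1.    -0.    -0.001]
 [ 0.    -0.321  0.947]]
[[ 0.96   0.28  -0.   ]
 [ 0.28  -0.96   0.001]
 [ 0.    -0.001 -1.   ]]
416.52187560162747
```

Call:
drive_tool --rotation '[[0, 0, 0], [0, 0, 0], [0, 0, 0], [0, 0, 0], [0, 0, 0], [0, 0, 0], [0, 0, 0], [0, 0, 0], [0, 0, 0], [0, 0, 0]]' --linear '[[33, -22, 0], [33, -22, 0], [33, -22, 0], [33, -22, 0], [33, -22, 0], [33, -22, 0], [33, -22, 0], [33, -22, 0], [33, -22, 0], [33, -22, 0]]' --jaw '[-1, -1, -1, -1, -1, -1, -1, -1, -1, -1]'

```text
time_s: 3.52
ee_pos: [0.4311, -0.2947, 0.2984]
eef_rot: [3.141, -0.0, 0.284]
ft_force: [0.9, 0.4, 0.5]
gripper_width: 0.0853
finger_force: 0.0
```

Call:
drive_tool --rotation '[[0, 0, 0], [0, 0, 0], [0, 0, 0], [0, 0, 0], [0, 0, 0], [0, 0, 6], [0, 0, 6], [0, 0, 6], [0, 0, 5], [0, 0, 0]]' --linear '[[28, -19, 10], [28, -19, 10], [28, -19, 10], [28, -19, 10], [28, -19, 10], [0, 0, 0], [0, 0, 0], [0, 0, 0], [0, 0, 0], [0, 0, 0]]' --jaw '[-1, -1, -1, -1, -1, -1, -1, -1, -1, -1]'

```text
time_s: 4.35
ee_pos: [0.538, -0.1658, 0.2481]
eef_rot: [-3.142, 0.0, -0.121]
ft_force: [-0.0, 0.2, 0.0]
gripper_width: 0.085
finger_force: 0.0
```

```bash
python3 - <<'E'
from h import *
s=env.state(); print(s["ee_pos"],s["eef_rot"])
p=env.snapshot("wrist"); cv2.imwrite("pics/dock.png",p["pixels"])
import pickle; pickle.dump({k:v for k,v in p.items()},open("dock.pkl","wb"))
for t in ["dock_arch","dock_arch_seat","dock_arch_label","dock_arch_keeper","dock_arch_lip"]:
    print(t,[(np.round(d["location"]).tolist(),round(d["confidence"],2),np.round(world(p,*d["location"]),3).tolist()) for d in env.landmark_of(p,t)[:3]])
P=mp(p)
for r in range(0,480,40): print(r,np.round(P[r,320]*1000))
E
```

```text
[ 0.53803283 -0.16580993  0.24807058] [-3.14153204e+00  3.09726213e-04 -1.21157665e-01]
dock_arch []
dock_arch_seat []
dock_arch_label []
dock_arch_keeper []
dock_arch_lip []
0 [ 687. -183.   18.]
40 [ 660. -180.   14.]
80 [ 630. -176.   48.]
120 [ 600. -172.   19.]
160 [ 567. -168.   18.]
200 [ 533. -164.   18.]
240 [ 495. -159.   18.]
280 [ 454. -154.   14.]
320 [ 404. -148.    1.]
360 [ 355. -142.   -0.]
400 [ 306. -136.    2.]
440 [ 249. -129.    0.]
```

View pics/dock.png

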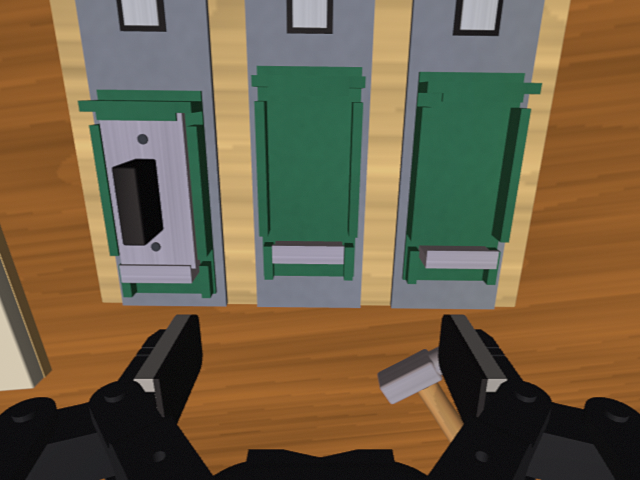

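The middle dock is centred in view: keeper lip at rows 245–263, fixed lip at about row 70–85, with straight walls between.

```bash
python3 - <<'E'
from h import *
import pickle
p=pickle.load(open("dock.pkl","rb")); P=mp(p)
def sel(c0,c1,r0,r1,z0,z1):
    q=P[r0:r1,c0:c1].reshape(-1,3); return q[(q[:,2]>z0)&(q[:,2]<z1)]
# wall tops
for n,c in (("L",(245,275)),("R",(345,375))):
    q=sel(*c,110,230,.033,.043)*1000; f=np.polyfit(q[:,0],q[:,1],1); print(n,len(q),"yaw",np.degrees(np.arctan(f[0])),"y at x=540",np.polyval(f,540),np.percentile(q[:,2],[5,50,95]))
    print("  xspan",np.percentile(q[:,0],[0.5,99.5]))
floor=sel(285,335,120,220,.0,.03); print("floor z",np.median(floor[:,2]))
yaw=np.radians(-7.0); c,s=np.cos(yaw),np.sin(yaw); Rz=np.array([[c,s],[-s,c]]); O=np.array([.54,-.165])
def loc(q): return np.c_[(q[:,:2]-O)@Rz.T*1000,q[:,2]*1000]
for n,a in (("keeper",(255,365,235,275,.044,.055)),("lip",(240,380,55,110,.044,.055))):
    q=loc(sel(*a)); print(n,len(q),np.round(np.percentile(q,[1,5,50,95,99],axis=0),1).tolist())
# floor profile edge channel: y histogram at mid
q=loc(sel(245,375,150,170,0,.06))
for i in range(0,len(q)//20,4): print(np.round(q[i],1),end=' ')
E
```

```text
L 1208 yaw -7.678336295527923 y at x=540 -116.25801982403942 [36.27852145 38.40877075 39.66882688]
  xspan [518.48685141 614.285942  ]
R 1176 yaw -7.718972421977061 y at x=540 -192.93367583058244 [36.79066362 38.39957936 39.61860796]
  xspan [509.29401905 605.10053506]
floor z 0.018457585616372785
keeper 1343 [[-54.8, -18.3, 46.0], [-54.1, -15.8, 47.1], [-46.4, 11.0, 48.4], [-39.1, 37.9, 49.6], [-38.7, 40.3, 50.0]]
lip 2020 [[80.2, -31.4, 46.6], [80.9, -26.3, 47.2], [87.9, 9.4, 48.5], [93.4, 45.0, 49.7], [94.1, 49.9, 50.3]]
[34.4 65.6  6.4] [34.4 62.2  6.2] [35.5 57.4 14.6] [38.7 50.3 39.2] [38.5 47.2 38.2] [38.2 44.4 35.6] [35.9 43.3 17.9] [36.1 39.8 19.2] [35.9 36.6 17.5] [36.1 32.2 19.1] [36.3 28.7 20.7] [36.  25.5 18.3] [36.  22.1 18.3] [36.  18.7 18.7] [36.1 15.3 19. ] [36.  12.  18.6] [36.   8.6 18.1] [36.   5.2 18.5] [36.   1.9 18.6] [36.  -1.5 18.4] [35.9 -4.9 17.7] [36.  -8.3 18. ] [ 36.  -11.7  18.4] [ 36.2 -15.   19.5] [ 36.1 -18.4  18.8] [ 36.  -21.8  17.9] [ 37.1 -24.6  26.8] [ 38.6 -26.9  38.4] [ 38.8 -30.   39.5] [ 35.5 -35.7  14.3] [ 35.5 -39.2  14. ] [ 34.3 -43.6   5.1] [ 34.5 -47.    6.4]
```

Call:
drive_tool --rotation '[[0, 0, 0], [0, 0, 0], [0, 0, 0], [0, 0, 0], [0, 0, 0], [0, 0, 0], [0, 0, 0], [0, 0, 0], [0, 0, 0], [0, 0, -5.2]]' --linear '[[-5.6, -40.5, 2], [-5.6, -40.5, 2], [-5.6, -40.5, 2], [-5.6, -40.5, 2], [-5.6, -40.5, 2], [-5.6, -40.5, 4], [-5.6, -40.5, 6], [-5.6, -40.5, 6], [-5.6, -40.5, 7], [0, 0, 0]]' --jaw '[-1, -1, -1, -1, -1, -1, -1, -1, -1, -1]'

```text
time_s: 5.48
ee_pos: [0.53, 0.208, 0.2143]
eef_rot: [-3.139, 0.0, -0.025]
ft_force: [-0.3, -0.3, 0.0]
gripper_width: 0.0854
finger_force: 0.0
```

```bash
cat > look.py <<'E'
from h import *
p=env.snapshot("wrist"); s=env.state(); P=mp(p); print(s["ee_pos"],np.degrees(s["eef_rot"]))
cv2.imwrite("pics/die.png",p["pixels"])
def reg(x0,x1,y0,y1,z0,z1):
    m=(p["z_map"]>0)&(P[...,0]>x0)&(P[...,0]<x1)&(P[...,1]>y0)&(P[...,1]<y1)&(P[...,2]>z0)&(P[...,2]<z1)
    n=cv2.connectedComponentsWithStats(m.astype(np.uint8)); k=1+np.argmax(n[2][1:,4]); return P[n[1]==k]
for n,a in (("grip",(.48,.58,.16,.25,.086,.1)),("plate",(.43,.63,.14,.25,.047,.057))):
    q=reg(*a); r=cv2.minAreaRect((q[:,:2]*1000).astype(np.float32)); print(n,r,len(q),np.median(q[:,2]))
E
python3 look.py
```

```text
[0.53006232 0.20523788 0.21459694] [-1.79980292e+02  4.36437569e-02 -7.14917726e-01]
grip ((534.840576171875, 205.79220581054688), (18.017454147338867, 60.422607421875), 88.34806823730469) 2646 0.0923222148365881
plate ((534.441650390625, 205.79254150390625), (64.21163177490234, 130.56698608398438), 88.40543365478516) 11940 0.0524705064192722
```

View pics/die.png

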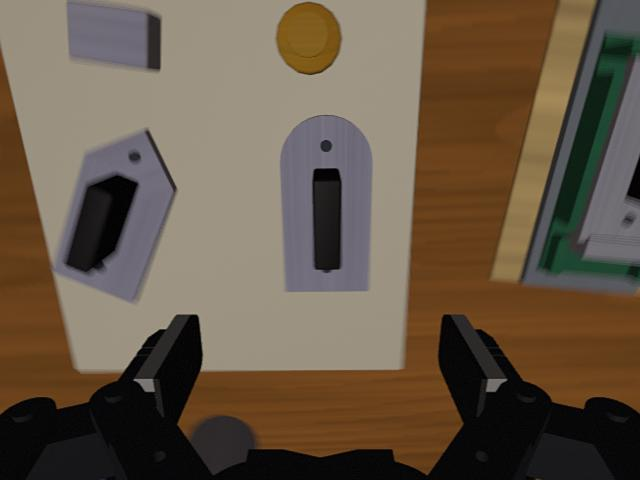

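The picture shows the die at (325,205) with its bar grip at (327,220), between the open fingers and clear of the pointed die. The arm was still settling, so I'll measure again.

```bash
python3 look.py
```

```text
[0.53022819 0.20340178 0.21483811] [ 1.79977627e+02  3.96304072e-02 -1.20017883e+00]
grip ((535.0230712890625, 205.53074645996094), (17.823776245117188, 60.02455139160156), 88.74446105957031) 2627 0.09231185743127421
plate ((534.5240478515625, 205.8386688232422), (64.13148498535156, 130.40567016601562), 88.42439270019531) 11896 0.052461032510180916
```

Call:
drive_tool --rotation '[[0, 0, 0], [0, 0, 0], [0, 0, 0], [0, 0, 0], [0, 0, 0], [0, 0, 0], [0, 0, 0], [0, 0, 0], [0, 0, 0], [0, 0, 0]]' --linear '[[2.7, -3.6, 0], [0, 0, 20], [0, 0, 25], [0, 0, 25], [0, 0, 25], [0, 0, 20], [0, 0, 10], [0, 0, 0], [0, 0, 0], [0, 0, 0]]' --jaw '[-1, -1, -1, -1, -1, -1, -1, -1, -1, -1]'

```text
time_s: 6.42
ee_pos: [0.5346, 0.2053, 0.0916]
eef_rot: [-3.141, -0.002, -0.028]
ft_force: [0.0, 0.3, -0.4]
gripper_width: 0.0854
finger_force: 0.0
```

Call:
drive_tool --rotation '[[0, 0, 0], [0, 0, 0], [0, 0, 0], [0, 0, 0], [0, 0, 0], [0, 0, 0], [0, 0, 0], [0, 0, 0], [0, 0, 0], [0, 0, 0]]' --linear '[[0, 0, 7], [0, 0, 6], [0, 0, 0], [0, 0, 0], [0, 0, 0], [0, 0, 0], [0, 0, 0], [0, 0, 0], [0, 0, 0], [0, 0, 0]]' --jaw '[-1, -1, -0.4, 0.2, 1, 1, 1, 1, 1, 1]' --force 110

```text
time_s: 7.25
ee_pos: [0.5336, 0.2055, 0.0776]
eef_rot: [-3.141, -0.0, -0.027]
ft_force: [-1.1, -1.0, 4.9]
gripper_width: 0.0165
finger_force: 107.4
```

Call:
drive_tool --rotation '[[0, 0, 0], [0, 0, 0], [0, 0, 0], [0, 0, 0], [0, 0, 0], [0, 0, 0], [0, 0, 0], [0, 0, 0], [0, 0, 0], [0, 0, 0]]' --linear '[[0, 0, -8], [0, 0, -15], [0, 0, -25], [0, 0, -25], [0, 0, -25], [0, 0, -12], [0, 0, 0], [0, 0, 0], [0, 0, 0], [0, 0, 0]]' --jaw '[1, 1, 1, 1, 1, 1, 1, 1, 1, 1]'

```text
time_s: 8.08
ee_pos: [0.5324, 0.205, 0.1854]
eef_rot: [3.14, 0.003, -0.027]
ft_force: [-0.7, -0.3, -4.7]
gripper_width: 0.0166
finger_force: 108.0
```

```bash
cat > held.py <<'E'
from h import *
p=env.snapshot("wrist"); s=env.state(); M,t=cam(p); T=R.from_euler('xyz',s["eef_rot"]).as_matrix()
P=mp(p); Q=(P-s["ee_pos"])@T*1000
print(s["ee_pos"],np.degrees(s["eef_rot"]),s["ft_force"],s["gripper_width"])
m=(p["z_map"]>0)&(abs(Q[...,0])<75)&(abs(Q[...,1])<40)&(Q[...,2]>18)&(Q[...,2]<36)
n=cv2.connectedComponentsWithStats(m.astype(np.uint8)); k=1+np.argmax(n[2][1:,4]); q=Q[n[1]==k]
r=cv2.minAreaRect(q[:,:2].astype(np.float32)); print("plate in tool",np.round(r[0],1),np.round(r[1],1),r[2],len(q))
A=np.c_[q[:,0],q[:,1],np.ones(len(q))]; f=np.linalg.lstsq(A,q[:,2],rcond=None)[0]; print("z fit slope deg",np.degrees(f[:2]),"z at 0",f[2],"xmax",q[:,0].max(),"ymin/max",q[:,1].min(),q[:,1].max())
E
python3 held.py
```

```text
[0.53256346 0.20505649 0.18556721] [ 1.79934783e+02  1.56003342e-01 -1.53640594e+00] [-0.7660397  -0.02465173 -5.57652769] 0.01676259449327708
plate in tool [22.1 -1. ] [64.4 88. ] 89.95160675048828 21386
z fit slope deg [ 0.21283234 -0.20888261] z at 0 25.09580339243833 xmax 66.10648219688915 ymin/max -33.13694451282303 31.240333340363946
```

Call:
drive_tool --rotation '[[0, 0, 0], [0, 0, 0], [0, 0, 0], [0, 0, 0], [0, 0, 0], [0, 0, 0], [0, 0, 0], [0, 0, 0], [0, 0, 0], [0, 0, 0]]' --linear '[[2, 12, 0], [4, 25, 0], [6, 39, 0], [6.5, 40, 0], [6.5, 40, 0], [6.5, 40, 0], [6.5, 40, 0], [6.5, 40, 0], [6.5, 40, 0], [6, 36, 0]]' --jaw '[1, 1, 1, 1, 1, 1, 1, 1, 1, 1]'

```text
time_s: 8.97
ee_pos: [0.5804, -0.1511, 0.1866]
eef_rot: [3.141, 0.001, -0.027]
ft_force: [0.1, 0.4, -5.0]
gripper_width: 0.0167
finger_force: 108.0
```

Call:
drive_tool --rotation '[[0, 0, 3], [0, 0, 3.2], [0, 4, 0], [0, 5, 0], [0, 5, 0], [0, 5, 0], [0, 4, 0], [0, 4, 0], [0, 0, 0], [0, 0, 0]]' --linear '[[2, 10, 0], [0, 2, 0], [0, 0, 0], [0, 0, 0], [0, 0, 0], [0, 0, 0], [0, 0, 0], [0, 0, 0], [0, 0, 0], [0, 0, 0]]' --jaw '[1, 1, 1, 1, 1, 1, 1, 1, 1, 1]'

```text
time_s: 9.8
ee_pos: [0.5809, -0.1601, 0.1861]
eef_rot: [-3.141, -0.467, -0.136]
ft_force: [0.4, 0.2, -5.0]
gripper_width: 0.0164
finger_force: 109.0
```

```bash
cat > plan.py <<'E'
from h import *
import sys
S=np.array([561.7,-157.5,18.3]); yaw=np.radians(-7.7)
D=R.from_euler('z',yaw)
off=np.array([-1.1,-1.0,47.1])   # TCP in die coordinates
flip=R.from_euler('x',np.pi)
def target(Xo,Zo,th): # die origin in seat frame, tilt deg
    Rd=D*R.from_euler('y',-np.radians(th))
    return S+D.apply([Xo,0,Zo])+Rd.apply(off), Rd*flip
def now():
    s=env.state(); T=R.from_euler('xyz',s["eef_rot"]); Rd=T*flip.inv()
    o=s["ee_pos"]*1000-Rd.apply(off); l=D.inv().apply(o-S); e=(D.inv()*Rd).as_rotvec(degrees=True)
    corner=l+(D.inv()*Rd).apply([-65,0,22]); tip=l+(D.inv()*Rd).apply([65,0,14])
    print("t",round(s["time_s"],2),"die origin in seat frame",np.round(l,1),"rotvec deg (tilt=-y)",np.round(e,2),"corner",np.round(corner,1),"tip",np.round(tip,1),"F",np.round(s["ft_force"],1)); return s["ee_pos"]*1000,T
if __name__=="__main__":
    e,T=now()
    a=[float(x) for x in sys.argv[1:]]
    for i in range(0,len(a),3):
        p,r=target(*a[i:i+3]); print(a[i:i+3],"tool lin",np.round(T.inv().apply(p-e),1),"tool rot",np.round((T.inv()*r).as_rotvec(degrees=True),2)); e,T=p,r
E
python3 plan.py 20 60 27 12 28.5 27 -6 28.5 27; python3 held.py
```

```text
t 9.8 die origin in seat frame [ 41.6   1.  126.3] rotvec deg (tilt=-y) [ 1.000e-02 -2.674e+01 -7.000e-02] corner [-26.4   1.1 116.7] tip [ 93.3   0.9 168. ] F [ 0.4  0.2 -5. ]
[20.0, 60.0, 27.0] tool lin [-49.3   1.1  49.5] tool rot [ 0.01  0.26 -0.08]
[12.0, 28.5, 27.0] tool lin [-21.4   0.   24.4] tool rot [0. 0. 0.]
[-6.0, 28.5, 27.0] tool lin [-16.   -0.   -8.2] tool rot [0. 0. 0.]
[ 0.58219439 -0.1603269   0.1868537 ] [-179.98823068  -26.82302      -7.76181316] [ 0.11235329 -0.32139589 -4.61811972] 0.016786446389345764
plate in tool [20.9 -1.2] [87.4 64.5] 0.042936451733112335 21409
z fit slope deg [ 0.32497927 -0.24522422] z at 0 25.673605988974426 xmax 64.58196120250562 ymin/max -33.4707059351325 30.97681459155625
```

Call:
drive_tool --rotation '[[0, 0, 0], [0, 0, 0], [0, 0, 0], [0, 0, 0], [0, 0, 0], [0, 0, 0], [0, 0, 0], [0, 0, 0], [0, 0, 0], [0, 0, 0]]' --linear '[[-10, 1, 10], [-15, 0, 15], [-12, 0, 12], [-8, 0, 8], [-4, 0, 4.5], [0, 0, 0], [0, 0, 0], [0, 0, 0], [0, 0, 0], [0, 0, 0]]' --jaw '[1, 1, 1, 1, 1, 1, 1, 1, 1, 1]'

```text
time_s: 10.68
ee_pos: [0.5622, -0.1583, 0.1217]
eef_rot: [3.141, -0.472, -0.135]
ft_force: [-0.0, -0.2, -5.2]
gripper_width: 0.0162
finger_force: 109.0
```

```bash
python3 plan.py 14 30 27 -7 29.5 27; python3 - <<'E'
from h import *
p=env.snapshot("scene"); cv2.imwrite("pics/s1.png",cv2.resize(p["pixels"][150:330,130:370],None,fx=3,fy=3,interpolation=cv2.INTER_CUBIC))
E
```

```text
t 10.68 die origin in seat frame [23.   0.2 61.9] rotvec deg (tilt=-y) [-1.000e-02 -2.706e+01 -3.000e-02] corner [-44.9   0.3  52. ] tip [ 74.5   0.2 104. ] F [-0.  -0.2 -5.2]
[14.0, 30.0, 27.0] tool lin [-22.5   0.3  24.3] tool rot [ 0.02 -0.06 -0.02]
[-7.0, 29.5, 27.0] tool lin [-18.9  -0.   -9.1] tool rot [0. 0. 0.]
```

View pics/s1.png

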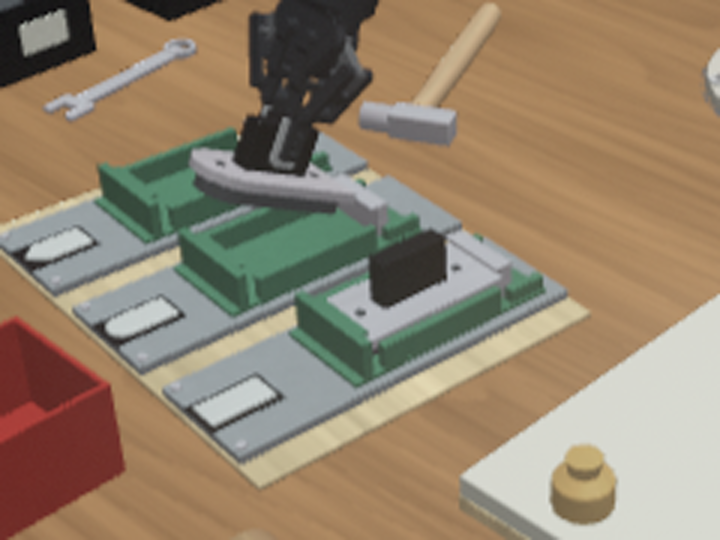

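The die is held tilted, round end raised towards the label, above the middle dock with the rounded label (crop 130,318). Now I'll lower it.

Call:
drive_tool --rotation '[[0, 0, 0], [0, 0, 0], [0, 0, 0], [0, 0, 0], [0, 0, 0], [0, 0, 0], [0, 0, 0], [0, 0, 0], [0, 0, 0], [0, 0, 0]]' --linear '[[-4.5, 0, 5], [-6, 0, 6], [-6, 0, 6], [-3, 0, 3.5], [-2, 0, 2.5], [-1, 0, 1.3], [0, 0, 0], [0, 0, 0], [0, 0, 0], [0, 0, 0]]' --jaw '[1, 1, 1, 1, 1, 1, 1, 1, 1, 1]'

```text
time_s: 11.57
ee_pos: [0.5529, -0.1571, 0.0895]
eef_rot: [3.141, -0.472, -0.135]
ft_force: [-0.8, 0.4, -4.8]
gripper_width: 0.0164
finger_force: 109.0
```

```bash
python3 plan.py 2.5 29 27 -7.5 28.5 27
```

```text
t 11.57 die origin in seat frame [13.6  0.2 29.7] rotvec deg (tilt=-y) [-2.000e-02 -2.704e+01 -3.000e-02] corner [-54.3   0.3  19.8] tip [65.1  0.2 71.8] F [-0.8  0.4 -4.8]
[2.5, 29.0, 27.0] tool lin [-10.2   0.3  -4.4] tool rot [ 0.03 -0.04 -0.03]
[-7.5, 28.5, 27.0] tool lin [-9.1  0.  -4.1] tool rot [0. 0. 0.]
```

Call:
drive_tool --rotation '[[0, 0, 0], [0, 0, 0], [0, 0, 0], [0, 0, 0], [0, 0, 0], [0, 0, 0], [0, 0, 0], [0, 0, 0], [0, 0, 0], [0, 0, 0]]' --linear '[[-3, 0, -1.3], [-3, 0, -1.3], [-3, 0, -1.3], [-2, 0, -0.9], [-2, 0, -0.9], [-2, 0, -0.9], [-2, 0, -0.9], [-2, 0, -0.9], [0, 0, 0], [0, 0, 0]]' --jaw '[1, 1, 1, 1, 1, 1, 1, 1, 1, 1]'

```text
time_s: 12.4
ee_pos: [0.5332, -0.1545, 0.0887]
eef_rot: [3.141, -0.473, -0.135]
ft_force: [6.1, 1.8, -6.1]
gripper_width: 0.0163
finger_force: 108.5
```

```bash
python3 plan.py -7.5 28.5 27; python3 held.py;  python3 - <<'E'
from h import *
p=env.snapshot("scene"); cv2.imwrite("pics/s2.png",cv2.resize(p["pixels"][170:290,170:310],None,fx=4,fy=4,interpolation=cv2.INTER_CUBIC))
E
```

```text
t 12.4 die origin in seat frame [-6.2  0.1 29. ] rotvec deg (tilt=-y) [ -0.04 -27.13  -0.05] corner [-74.1   0.2  19. ] tip [45.3  0.1 71.1] F [ 6.1  1.8 -6.1]
[-7.5, 28.5, 27.0] tool lin [-1.3  0.2 -0.1] tool rot [ 0.05 -0.13 -0.04]
[ 0.53325752 -0.1545099   0.08875845] [179.9715676  -27.13262453  -7.74842824] [ 6.38133397  2.15220417 -5.83901575] 0.016365854440455477
plate in tool [22.2 -1. ] [88.2 64.5] 0.401691734790802 21476
z fit slope deg [-0.03636233 -0.23441166] z at 0 25.55700102140059 xmax 66.22534971205633 ymin/max -33.412805469074705 31.03022988775093
```

View pics/s2.png

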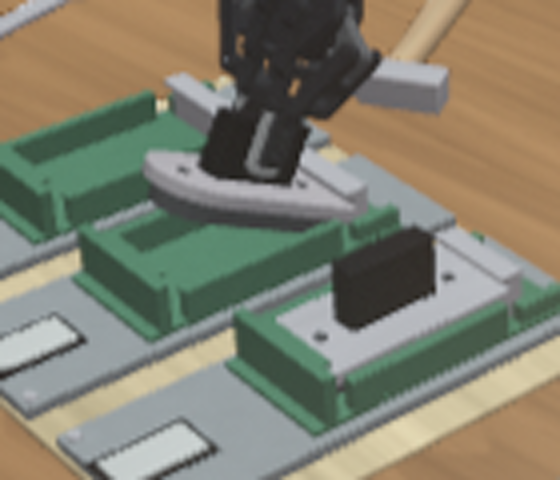

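The square end is under the keeper and the keeper is pushed back (6.4 N, about 7 mm), with the round end raised at crop (150,165). Next is the lowering path.

```bash
python3 - <<'E'
from plan import *
e,T=now(); ths=[24,21,18,15,12,9,6,4,2,0]
for th in ths:
    a=np.radians(th); Zo=57*np.sin(a)+1.5; Xo=-74.9+65*np.cos(a)+22*np.sin(a)
    p,r=target(Xo,Zo,th); print(th,round(Xo,1),round(Zo,1),np.round(T.inv().apply(p-e),1),np.round((T.inv()*r).as_rotvec(degrees=True),2)); e,T=p,r
E
```

```text
t 12.5 die origin in seat frame [-6.1  0.1 29.1] rotvec deg (tilt=-y) [ -0.04 -27.13  -0.05] corner [-74.    0.2  19. ] tip [45.4  0.1 71.2] F [ 7.   2.  -6.3]
24 -6.6 24.7 [0.2 0.2 3.7] [ 0.05 -3.13 -0.04]
21 -6.3 21.9 [1.6 0.  2.6] [-0. -3. -0.]
18 -6.3 19.1 [1.5 0.  2.7] [ 0. -3.  0.]
15 -6.4 16.3 [ 1.5 -0.   2.7] [-0. -3. -0.]
12 -6.7 13.4 [1.4 0.  2.7] [-0. -3. -0.]
9 -7.3 10.4 [1.4 0.  2.8] [ 0. -3. -0.]
6 -8.0 7.5 [ 1.3 -0.   2.8] [-0. -3.  0.]
4 -8.5 5.5 [ 0.9 -0.   1.9] [ 0. -2. -0.]
2 -9.2 3.5 [0.9 0.  1.9] [ 0. -2. -0.]
0 -9.9 1.5 [0.8 0.  2. ] [ 0. -2. -0.]
```

Call:
drive_tool --rotation '[[0, -3, 0], [0, -3, 0], [0, -3, 0], [0, -3, 0], [0, -3, 0], [0, -3, 0], [0, 0, 0], [0, 0, 0], [0, 0, 0], [0, 0, 0]]' --linear '[[0.2, 0, 3.7], [1.6, 0, 2.6], [1.5, 0, 2.7], [1.5, 0, 2.7], [1.4, 0, 2.7], [1.4, 0, 2.8], [0, 0, 0], [0, 0, 0], [0, 0, 0], [0, 0, 0]]' --jaw '[1, 1, 1, 1, 1, 1, 1, 1, 1, 1]'

```text
time_s: 13.33
ee_pos: [0.5482, -0.1545, 0.078]
eef_rot: [-3.136, -0.203, -0.132]
ft_force: [6.4, -4.6, -2.9]
gripper_width: 0.0169
finger_force: 109.0
```

```bash
python3 plan.py -8 7.5 6 -9.9 1 0; python3 held.py
```

```text
t 13.33 die origin in seat frame [-3.2  2.5 13.8] rotvec deg (tilt=-y) [  0.34 -11.61   0.16] corner [-71.3   2.2  22.3] tip [57.6  2.5 40.6] F [ 6.4 -4.6 -2.9]
[-8.0, 7.5, 6.0] tool lin [-1.3  2.2  5.3] tool rot [-0.35 -5.61  0.14]
[-9.9, 1.0, 0.0] tool lin [2.4 0.  6.4] tool rot [ 0. -6. -0.]
[ 0.5481493  -0.15448392  0.07805577] [-179.67375478  -11.60975943   -7.57202923] [ 7.05202814 -3.79298375 -4.12730213] 0.01640401844253385
plate in tool [16.  -4.5] [ 71.1 100.4] 89.88886260986328 21632
z fit slope deg [-0.68036838 -0.73527097] z at 0 25.779375620336435 xmax 66.24390466122739 ymin/max -39.92997173756328 31.083263716083387
```

Call:
drive_tool --rotation '[[0, 0, 0], [0, 0, 0], [0, 0, 0], [0, 0, 0], [0, 0, 0], [0, 0, 0], [0, 0, 0], [0, 0, 0], [0, 0, 0], [0, 0, 0]]' --linear '[[0, 0, 0], [0, 0, 0], [0, 0, 0], [0, 0, 0], [0, 0, 0], [0, 0, 0], [0, 0, 0], [0, 0, 0], [0, 0, 0], [0, 0, 0]]' --jaw '[1, 1, 1, 1, 1, 1, 1, 1, 1, 1]'

```text
time_s: 14.22
ee_pos: [0.5481, -0.1545, 0.078]
eef_rot: [-3.136, -0.203, -0.132]
ft_force: [6.2, -2.8, -3.8]
gripper_width: 0.0164
finger_force: 109.0
```

```bash
python3 plan.py -7.3 10.4 9; python3 - <<'E'
from h import *
s=env.state(); print(np.round(s["joint_pos"],3),s["moment"],np.round(s["dq"],4))
p=env.snapshot("wrist"); cv2.imwrite("pics/w3.png",p["pixels"])
E
```

```text
t 14.22 die origin in seat frame [-3.4  2.5 13.8] rotvec deg (tilt=-y) [  0.34 -11.61   0.16] corner [-71.5   2.2  22.3] tip [57.5  2.5 40.6] F [ 6.2 -2.8 -3.8]
[-7.3, 10.4, 9.0] tool lin [-2.4  2.2  2.6] tool rot [-0.35 -2.61  0.13]
[-0.3    0.419  2.022  0.082  0.502  1.335] [-0.70656493 -0.9678526   0.00357409] [ 0.0003 -0.0005  0.001   0.0018  0.0004 -0.0002]
```

View pics/w3.png

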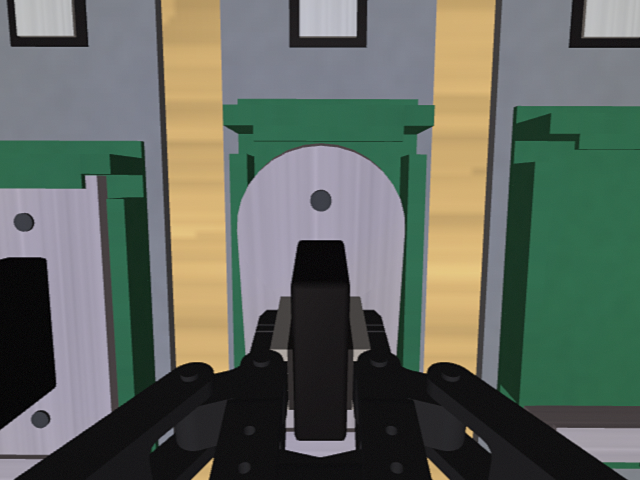

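The round end (tip at 320,147) is still above and short of the fixed lip. The arm lost a few mm on the fast rotation, near a wrist singularity. I'll correct slowly.

Call:
drive_tool --rotation '[[-0.09, 0, 0.03], [-0.09, 0, 0.03], [-0.09, 0, 0.03], [-0.08, 0, 0.04], [0, -0.5, 0], [0, -0.6, 0], [0, -0.7, 0], [0, -0.8, 0], [0, 0, 0], [0, 0, 0]]' --linear '[[-0.6, 0.5, 0], [-0.6, 0.6, 0], [-0.6, 0.6, 0], [-0.6, 0.5, 0], [0, 0, 0.5], [0, 0, 0.7], [0, 0, 0.7], [0, 0, 0.7], [0, 0, 0], [0, 0, 0]]' --jaw '[1, 1, 1, 1, 1, 1, 1, 1, 1, 1]'

```text
time_s: 15.1
ee_pos: [0.5458, -0.1556, 0.0747]
eef_rot: [-3.14, -0.156, -0.135]
ft_force: [7.8, 0.6, -4.2]
gripper_width: 0.0167
finger_force: 108.8
```

```bash
python3 plan.py -8 7.5 6 -9.9 1 0
```

```text
t 15.1 die origin in seat frame [-7.6  0.9 10. ] rotvec deg (tilt=-y) [ 0.08 -8.95 -0.04] corner [-75.2   0.9  21.7] tip [54.4  0.8 34. ] F [ 7.8  0.6 -4.2]
[-8.0, 7.5, 6.0] tool lin [1.6 0.8 2.4] tool rot [-0.08 -2.95 -0.04]
[-9.9, 1.0, 0.0] tool lin [2.4 0.  6.4] tool rot [ 0. -6. -0.]
```

Call:
drive_tool --rotation '[[0, -1, 0], [0, -1, 0], [0, -1, 0], [0, -1, 0], [0, -1, 0], [0, -1, 0], [0, -1, 0], [0, -1, 0], [0, -0.9, 0], [0, 0, 0]]' --linear '[[0.5, 0.1, 0.9], [0.5, 0.1, 0.9], [0.5, 0.1, 1], [0.5, 0.1, 1], [0.5, 0.1, 1], [0.5, 0.1, 1], [0.5, 0, 1], [0.5, 0, 1], [0.5, 0, 1], [0, 0, 0]]' --jaw '[1, 1, 1, 1, 1, 1, 1, 1, 1, 1]'

```text
time_s: 15.93
ee_pos: [0.5512, -0.1567, 0.0658]
eef_rot: [-3.14, -0.0, -0.135]
ft_force: [7.0, 1.5, -4.7]
gripper_width: 0.0163
finger_force: 109.0
```

```bash
python3 plan.py -9.5 0.5 0 0 0.5 0; python3 held.py; python3 - <<'E'
from h import *
p=env.snapshot("wrist"); cv2.imwrite("pics/w4.png",p["pixels"])
E
```

```text
t 15.93 die origin in seat frame [-9.4  0.5  0.4] rotvec deg (tilt=-y) [ 0.1  -0.03 -0.02] corner [-74.4   0.4  22.3] tip [55.6  0.4 14.4] F [ 7.   1.5 -4.7]
[-9.5, 0.5, 0.0] tool lin [-0.1  0.4 -0.1] tool rot [-0.1  -0.03 -0.02]
[0.0, 0.5, 0.0] tool lin [ 9.5 -0.  -0. ] tool rot [0. 0. 0.]
[ 0.55118314 -0.15672178  0.06584653] [-1.79902911e+02 -7.08930654e-02 -7.71432456e+00] [ 8.37556014  0.30040767 -4.79810996] 0.016250305958443192
plate in tool [18.1 -4.6] [70.9 96.2] 89.9560775756836 25078
z fit slope deg [-0.11333353 -1.74590411] z at 0 25.437051929408796 xmax 66.24836417423755 ymin/max -39.99477871384181 30.910488727331916
```

View pics/w4.png

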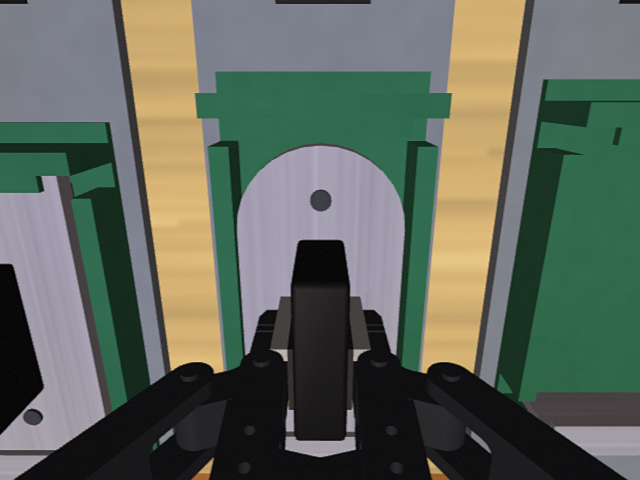

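The die is level in the channel, its round end (320,145) just short of the fixed lip (row ~120). I'll slide it forward.

Call:
drive_tool --rotation '[[0, 0, 0], [0, 0, 0], [0, 0, 0], [0, 0, 0], [0, 0, 0], [0, 0, 0], [0, 0, 0], [0, 0, 0], [0, 0, 0], [0, 0, 0]]' --linear '[[1, 0, 0], [1.5, 0.2, 0], [1.5, 0.2, 0], [1.5, 0, 0], [1.5, 0, 0], [1.5, 0, 0], [1, 0, 0], [0, 0, 0], [0, 0, 0], [0, 0, 0]]' --jaw '[1, 1, 1, 1, 1, 1, 1, 1, 1, 1]'

```text
time_s: 16.87
ee_pos: [0.5579, -0.1579, 0.0656]
eef_rot: [-3.14, 0.004, -0.135]
ft_force: [2.3, 4.5, 3.9]
gripper_width: 0.0165
finger_force: 110.3
```

```bash
python3 plan.py 0 0 0
```

```text
t 16.87 die origin in seat frame [-2.8  0.2  0.2] rotvec deg (tilt=-y) [ 0.11  0.21 -0.02] corner [-67.7   0.2  22.4] tip [62.3  0.1 14. ] F [2.3 4.5 3.9]
[0.0, 0.0, 0.0] tool lin [2.6 0.1 0.2] tool rot [-0.11  0.21 -0.02]
```

Call:
drive_tool --rotation '[[0, 0, 0], [0, 0, 0], [0, 0, 0], [0, 0, 0], [0, 0, 0], [0, 0, 0], [0, 0, 0], [0, 0, 0], [0, 0, 0], [0, 0, 0]]' --linear '[[0.8, 0, 0], [0.8, 0, 0], [0.8, 0, 0], [0, 0, 0], [0, 0, 0], [0, 0, 0], [0, 0, 0], [0, 0, 0], [0, 0, 0], [0, 0, 0]]' --jaw '[1, 1, 1, 1, 0.5, 0, -0.4, -0.4, -0.4, -0.4]'

```text
time_s: 17.7
ee_pos: [0.5596, -0.1585, 0.065]
eef_rot: [-3.14, 0.005, -0.134]
ft_force: [-0.8, -0.3, -0.7]
gripper_width: 0.0592
finger_force: 0.0
```

Call:
drive_tool --rotation '[[0, 0, 0], [0, 0, 0], [0, 0, 0], [0, 0, 0], [0, 0, 0], [0, 0, 0], [0, 0, 0], [0, 0, 0], [0, 0, 0], [0, 0, 0]]' --linear '[[0, 0, 0], [0, 0, -5], [0, 0, -15], [0, 0, -25], [0, 0, -30], [0, 0, -30], [0, 0, -30], [0, 0, -15], [0, 0, 0], [0, 0, 0]]' --jaw '[-0.4, -0.4, -0.4, -0.4, -0.4, -0.4, -0.4, -0.4, -0.4, -0.4]'

```text
time_s: 18.53
ee_pos: [0.5608, -0.1589, 0.2161]
eef_rot: [-3.14, 0.003, -0.134]
ft_force: [-0.6, -0.1, -1.1]
gripper_width: 0.0595
finger_force: 0.0
```

```bash
python3 - <<'E'
from plan import *
p=env.snapshot("wrist"); cv2.imwrite("pics/w5.png",p["pixels"]); P=mp(p)*1000
L=D.inv().apply((P-S).reshape(-1,3)).reshape(P.shape)
for n,z0,z1 in (("plate",17,25),("grip",58,66)):
    m=((p["z_map"]>0)&(abs(L[...,0])<80)&(abs(L[...,1])<33)&(L[...,2]>z0)&(L[...,2]<z1)).astype(np.uint8)
    c=cv2.connectedComponentsWithStats(m); k=1+np.argmax(c[2][1:,4]); q=L[c[1]==k]
    r=cv2.minAreaRect(q[:,:2].astype(np.float32)); f=np.linalg.lstsq(np.c_[q[:,:2],np.ones(len(q))],q[:,2],rcond=None)[0]
    print(n,len(q),np.round(r[0],1),np.round(r[1],1),round(r[2],1),"z",np.median(q[:,2]),"slope deg",np.degrees(f[:2]))
print([(d["confidence"],world(p,*d["location"])) for d in env.landmark_of(p,"dock_arch_label")])
E
```

```text
plate 10227 [-3.4  0.5] [ 64.2 123.5] 89.9 z 22.17182379719255 slope deg [0.00863236 0.03501364]
grip 2342 [0.4 0.4] [17.9 60. ] 89.8 z 62.03616600629787 slope deg [-0.09607272 -0.14530597]
[(0.87, array([ 0.69493967, -0.17331155,  0.01730396]))]
```

View pics/w5.png

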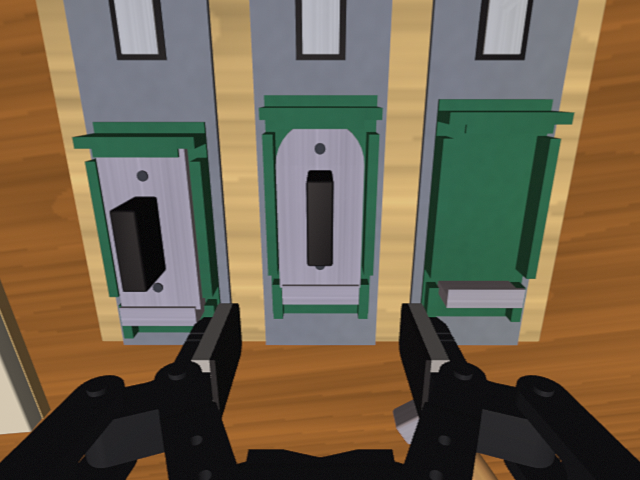

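The picture shows the die seated: its round end is under the fixed lip at (320,125) and its square end under the keeper at (320,292). It sits level at floor height, and the gripper is clear.

```bash
python3 -c "
from cell import env
print(env.job_done())"
```

```text
the job is handed in; nothing more can be done
None
```

The round-ended die is back in its own dock, round end towards the label. It lies flat on the cradle floor under both lips and the gripper has let go of it. I handed the job in at about 18.6 s, and no verdict came back.

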